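# Index the antenna turntable towards the reference probe

## Robot

A 6-joint arm with a two-finger parallel gripper is mounted at the origin on the work surface. World frame = base frame: x ahead of the robot, y to its left, z up, the work surface at z = 0. Lengths are in m, angles in rad, forces in N, time in s.
With the tool pointing down it reaches from about 0.4 to 0.925 m from the base axis. Payload 3.4 kg.
Tool frame: the origin (TCP) lies midway between the tips of the shut fingers; the grasp point (between the pads) lies 19 mm behind it (ctrl.pinch_z is the distance from the TCP to the grasp point, in m); z points along the fingers, y is the line along which they close (so a half turn about z gives the same grasp; the last joint's range is limited). The gripper opens to 85 mm and grips with 20 to 120 N. Pads are 22 mm wide; open, the fingers measure 114 mm over their backs; the gripper's body (76 mm by 85 mm) begins 54 mm behind the grasp point. The pads swing forward as they close: fully open they stand 13 mm farther back than shut.
Start: joints at [-1.234, 0.307, 1.506, -0, 1.328, -0.073], TCP at [0.229, -0.527, 0.231] pointing down, gripper open.
Joint ranges: [-3.12, 3.12], [-1.05, 2.28], [0.14, 2.33], [-1.42, 4.57], [0.1, 2.73], [-2.68, 2.68]. Speed limits (rad/s): [2.57, 2.57, 3.14, 3.14, 3.14, 3.14].

## Interface

Orientations are given as a unit quaternion [w, x, y, z].
In Python, from plant import ctrl, optics, finder gives the robot as it stands.
- The arm moves only by the tool move_arm, never from a script. Its argument "motion" is text: rows parted by semicolons, each of 7 numbers parted by spaces: the shift along the world's x, y, z scaled (see below), then the turn, a rotation vector about the world's x, y, z scaled (see below), then the closure, from 0 (fully open) to 1 (shut). In form: tx ty tz wx wy wz fingers; .... A call has 1 to 12 rows; each row is the pose to reach, as a shift and turn from the pose commanded when the call began; what a row does not reach only later rows make up. The controller multiplies each number of a shift by 750 mm and each number of a turn by pi/2 rad. A row lasts 1/12 s, in which the tool goes at most 41.7 mm and 7.16 degrees, less where a joint would pass 70% of its speed; a pose out of reach is approached as far as the arm can. A call with a number of a shift or a turn outside -1 to 1 is refused whole. A call with a gripper value outside its range is refused whole. The fingers move at their own pace and stop on an object; "newtons" is the grip in N (left out, the last holds). Time passes only in rows, so rows that repeat a pose let the fingers close. It gives the time, the measured TCP pose, the force, the opening and the grip force at its end, in the units of the state.
- ctrl.state(): the state, without advancing time (a new reading comes with each control period).
- optics.camera(name): name is "scene" or "top" or "wrist"; returns the picture (420x560x3 uint8, red, green, blue); there is no depth.
- optics.camera_params(name): a dict with "fov_y" (degrees; the focal length in pixels is half the picture's height over the tangent of half this angle, whatever the lens; pixels are square), "cx", "cy" (the principal point, pixels), "distortion" ([k1, k2, p1, p2, k3] as OpenCV has them; the pictures are not rectified), "eye" and "rotation" of the camera in the world; the wrist camera has in their place "tool_from_camera" (4x4, takes a point from camera to tool coordinates, whose origin is the TCP and whose axes are the flange's). Camera axes: x right, y down, z forward; pixel columns grow to the right and rows downward; lengths in m; the calibration is good to about 2 mm. A picture is of the moment at which its call begins: read the wrist's pose just before it. camera_params takes no time and is no camera call.
- ctrl.finish_job(): hands the job in; it is judged then, once.
Trained networks look in the newest picture that a camera, given by its name, has taken for a name from the list of things; names that differ only in an ending like _2 or _b are one class to them, and where a whole thing is asked for, a point or a joint stands for the part that bears it (a point fixed in the world has none). Each returns a list of dicts, best first, with "conf" (0 to 1); they miss things now and then, are a little off and sometimes report something else, mostly with a low value. They report only what shows in the picture. A call takes as long as a camera call.
- finder.recognise(camera, target): "box" ([left, top, right, bottom] in pixels, round what is visible of it).
- finder.masks_of(camera, target): "mask" (420x560 bool, what is visible of it) and "box" ([left, top, right, bottom] in pixels, round what is visible of it).
The state is a dict: "time_s": time; "q": joint angles; "qd": joint speeds; "joint_efforts": joint torques, N m; "tool_pos": TCP position; "tcp_rot": TCP orientation; "force": force on the tool from outside, world axes, zero at the start; "moment": the same for the moment, N m; "finger_gap": finger opening in m; "gripper_force": force on a finger pad.
Only numpy, scipy, OpenCV 4.12 (cv2) and the standard library are available. Lean on these libraries where they do the work, as an engineer would, in place of code of your own. Each camera call takes 0.05 s, during which the arm holds its last target. There are 200 camera calls.

## Task

Index the antenna turntable one slot round so that the white antenna panel turns towards the cone-shaped reference probe on its mast: pull up the spring plunger at the end of the index arm, swing the arm by its knob, and let the pin drop fully home in the next slot, then leave it locked and let go. The next slot is on an adjustable stop plate, so feel for it gently: never force the pin sideways or ram it down, do not touch the antenna, and leave the small parts lying around where they are.

Things in the scene. Friction and masses are not known exactly. Their poses are not given: they have to be found in the camera images.
- base: Grey round turntable base, 250 mm diameter, fixed to the bench. Origin on the vertical turning axis, at the bench surface; its +x points the way the antenna faces in the home slot (away from the knob), z up. A steel ring round the axis, top face 42 mm above the bench, has a radial slot on the base's -x side: the home slot.
- slot_plus (a point): NOMINAL place of the next slot for positive stage: on the stop plate's top face, 45 mm above the bench, 100 mm from the axis, 48 degrees (0.838 rad) round from home. The plate is clamped by hand, so its true slot lies anywhere up to 11 degrees (0.19 rad, 19 mm) to either side of this point, not measured. Axes as the base.
- slot_minus (a point): The same nominal point for negative stage. Both stop plates are aluminium, clamped on the ring, 3 mm above it, with a small ramp facing home. Each slot is radial, 10.6 mm wide for the 9 mm pin. The plate's top is flat for 22 degrees on the home side of its slot, then the ramp, and for 35 beyond it. Axes as the base.
- knob (a point): Centre of the black round plunger knob, 26 mm diameter, 24 mm high, axis vertical, at the end of the index arm, 100 mm from the turning axis; 103 mm above the bench with the pin home. Below it: a 10 mm stem, a 23 mm barrel (top 80 mm above the bench), the 26 mm wide arm (top 64 mm). It rises with the plunger, goes round with the turntable, and does not spin.
- axis (a point): Point on the turning axis at the top face of the turntable disc (136 mm diameter), 60 mm above the bench.
- stage (a joint): Turntable angle, rad, relative to the base; 0 at the home slot (where it starts), positive counter-clockwise from above: antenna from the base's +x towards its +y, knob from the base's -x towards its -y. Stops at +-1.22. Stays where left; bearing friction about 1 to 2 N felt at the knob, pin riding on the ring or plate 1 N more.
- plunger (a joint): How far the plunger is pulled up, m: 0 with the pin fully home in a slot, about 0.008 riding on the ring, 0.011 on a stop plate, 0.018 at its upper stop. A spring pushes it down with 6 N when home, growing 0.2 N per mm; damped, it drops home within 0.2 s when over a slot and the knob is free.
- pin: Flat-ended steel pin, edge slightly chamfered, of the plunger, 9 mm diameter, under the knob and coaxial with it, its end 34 mm above the bench when home. Origin at bench height under it when home, rising with the plunger. More than 25 N of contact force on the pin bends it.
- antenna: White square flat antenna panel, 95 mm, upright on a post on the turntable, from 97 to 193 mm above the bench, facing the base's +x at stage 0. Fragile. Origin on the turning axis at the bench surface, x the way it faces.
- probe: Reference probe: brass cone under a brass disc, on a thin mast with a round dark foot, 171 mm tall, 80 mm across, standing fixed ahead of the turntable on one side or the other: on the base's +y side or its -y side. Origin at the centre of its underside. Only its side matters: if on +y, the slot at stage about +0.84 is wanted, else the one at about -0.84.
- filter: Plain aluminium cylinder with three small brass screws on top, 66 mm diameter, 105 mm tall, standing fixed on the side where the probe is not. Not involved. Origin at the centre of its underside.
- attenuator: Small dark finned metal block, 50 x 30 x 30 mm, lying loose near the base. Leave it alone. Origin at its underside.
- adapter: Small brass stepped cylinder, 20 mm diameter, 26 mm tall, standing loose near the base. Leave it alone. Origin at its underside.
- wrench: Small steel wrench, 130 mm long, lying loose near the base. Leave it alone. Origin at its underside.

How it is judged:
On the way, in this order (a step that is already met when the one before it is completed fails the run):
1. the plunger is pulled up out of the home slot (value of joint plunger above 0.009 m and value of joint stage between -0.1 and 0.1 rad), for 0.1 s.
2. the turntable is swung towards the probe's side (((y of probe in the frame of base above 0 m and value of joint stage above 0.4 rad) or (y of probe in the frame of base below 0 m and value of joint stage below -0.4 rad))), for 0.05 s.
At the end, for the whole second after the job is handed in: The plunger is within 2 mm of fully home, the turntable stands locked in the stop plate's slot on the probe's side (0.63 to 1.045 rad from home), at rest and let go (value of joint plunger below 0.002 m and ((y of probe in the frame of base above 0 m and value of joint stage between 0.63 and 1.045 rad) or (y of probe in the frame of base below 0 m and value of joint stage between -1.045 and -0.63 rad)) and velocity of joint stage between -0.05 and 0.05 rad/s and angular speed of antenna below 0.05 rad/s); the robot touches nothing.
It fails at once if the pin is loaded with more than 25 N (forced sideways or rammed down) (contact force between pin and anything else above 25 N).
It fails at once if the robot presses on the antenna (contact force between antenna and the arm above 1 N or contact force between antenna and the fingers above 1 N).
It fails at once if a small part lying around is moved more than 30 mm (distance of any of attenuator, adapter, wrench from where it was at the start of the episode above 0.03 m).
It also fails if it takes over 51 s, if anything falls off the work surface, if the arm or the gripper's body presses on something with over 40 N, if the wrist force passes 120 N, or if a joint passes its speed limit or range.

## Working session

There is one attempt and no reset: what is moved stays moved. The work goes in short steps, Python scripts to look and compute and a tool call to move; the robot and the scene stay as the last step left them, time stands still between calls to the robot, and variables do not carry over. Pictures are saved under pics/ and viewed, at most 10 in all, crops included, and the job is handed in when it is done.

Besides the shell and the picture viewer there is one more tool, called after "Call:" as name(argument=value, ...) on one line, values as JSON. move_arm: Moves the arm, as the interface text tells. Shifts and turns lie within -1 to 1; 1 stands for 750 mm of shift or pi/2 rad of turn. Its arguments: {"type":"object","properties":{"motion":{"type":"string"},"newtons":{"type":"number"}},"required":["motion"]}

```bash
mkdir -p pics; ls; python3 - <<'E'
from plant import ctrl, optics, finder
import cv2,numpy as np
for c in ("scene","top"):
    p=optics.camera(c); cv2.imwrite(f"pics/{c}0.png",p[:,:,::-1])
    print(c,optics.camera_params(c))
    for t in ("base","knob","antenna","probe","filter"):
        print(t,[(np.round(d["box"]).tolist(),round(d["conf"],2)) for d in finder.recognise(c,t)[:2]])
print(optics.camera_params("wrist")); print(ctrl.state())
E
```

```text
pics
scene {'fov_y': 52.791816058752524, 'cx': 273.2631202827098, 'cy': 211.57549481691336, 'distortion': array([0.01538263, 0.        , 0.        , 0.        , 0.        ]), 'eye': array([ 1.29096905, -0.28861438,  0.6239662 ]), 'rotation': array([-0.37528013,  0.75025956,  0.48062199, -0.25549544])}
base [([183.0, 174.0, 300.0, 283.0], 0.79)]
knob []
antenna [([213.0, 174.0, 261.0, 228.0], 0.92)]
probe [([116.0, 213.0, 167.0, 298.0], 0.98)]
filter [([322.0, 214.0, 355.0, 272.0], 0.61)]
top {'fov_y': 47.79341844625246, 'cx': 278.39801314089124, 'cy': 207.0622155807275, 'distortion': array([-0.10880582,  0.        ,  0.        ,  0.        ,  0.        ]), 'eye': array([0.40432587, 0.04029695, 0.96805239]), 'rotation': array([ 0.077509  , -0.66868913,  0.73473887, -0.08370184])}
base [([261.0, 169.0, 385.0, 286.0], 0.84), ([308.0, 262.0, 328.0, 275.0], 0.34)]
knob [([312.0, 262.0, 327.0, 277.0], 0.53)]
antenna [([303.0, 184.0, 357.0, 223.0], 0.62)]
probe [([407.0, 156.0, 461.0, 212.0], 0.58)]
filter [([217.0, 134.0, 257.0, 176.0], 0.64)]
{'fov_y': 63.1633340024646, 'cx': 279.93691767
[... 496 characters left out ...]
, 'q': array([-1.23450026e+00,  3.06747641e-01,  1.50636874e+00, -4.55688279e-05,
        1.32836907e+00, -7.34800615e-02]), 'qd': array([ 1.62958085e-04, -2.55186474e-05, -4.06820096e-04, -1.68146211e-03,
       -3.94921266e-04,  6.50367574e-04]), 'joint_efforts': array([ 6.99767934e-04, -4.57170117e+01, -2.52201247e+01,  3.38117025e-05,
        1.17692332e-03,  3.79471771e-06]), 'tool_pos': array([ 0.22906565, -0.52743736,  0.23134675]), 'tcp_rot': array([ 5.60369178e-05,  9.79082651e-01,  2.03462919e-01, -1.49044240e-05]), 'force': array([0.50071812, 0.7571752 , 0.95102567]), 'moment': array([ 0.02503793, -0.01777178,  0.02691751]), 'gripper_force': 0.0, 'finger_gap': 0.08539822495338326}
```

```bash
cat > h.py <<'E'
import numpy as np, cv2
from scipy.spatial.transform import Rotation as R
from plant import ctrl, optics, finder
def quat(q): return R.from_quat(np.r_[q[1:],q[0]])
def cam(name, st=None):
    p=optics.camera_params(name); f=210/np.tan(np.radians(p["fov_y"]/2))
    K=np.array([[f,0,p["cx"]],[0,f,p["cy"]],[0,0,1]])
    if name=="wrist":
        T=p["tool_from_camera"]; Q=quat(st["tcp_rot"]).as_matrix()
        return K,p["distortion"],st["tool_pos"]+Q@T[:3,3],Q@T[:3,:3]
    r=p["rotation"]; r=quat(r).as_matrix() if np.size(r)==4 else r
    return K,p["distortion"],p["eye"],r
def at_z(c,uv,z):
    K,D,e,Q=c
    n=cv2.undistortPoints(np.float64(uv).reshape(-1,1,2),K,D)[:,0]
    d=np.c_[n,np.ones(len(n))]@Q.T
    return e+d*((z-e[2])/d[:,2])[:,None]
def proj(c,P):
    K,D,e,Q=c
    return cv2.projectPoints((np.atleast_2d(P)-e)@Q,np.zeros(3),np.zeros(3),K,D)[0][:,0]
E
python3 - <<'E'
from h import *
a=cv2.imread("pics/top0.png");
cv2.imwrite("pics/top0c.png",cv2.resize(a[110:310,190:490],None,fx=2.66,fy=2.66,interpolation=cv2.INTER_CUBIC))
c=cam("top"); print(c[3])
print("knob",at_z(c,[[319.5,269.5]],.115)); print("base",at_z(c,[[323,227]],.02))
print("probe",at_z(c,[[434,184]],.16)); print("filter",at_z(c,[[237,155]],.1))
E
```

```text
[[-0.0936944  -0.9696485   0.22583878]
 [-0.99559908  0.0916977  -0.01933914]
 [-0.00195673 -0.22665685 -0.97397271]]
knob [[ 0.48045399 -0.03939375  0.115     ]]
base [[ 0.57411621 -0.06501855  0.02      ]]
probe [[ 0.60768103 -0.25725317  0.16      ]]
filter [[0.71608687 0.0930962  0.1       ]]
```

View pics/top0c.png

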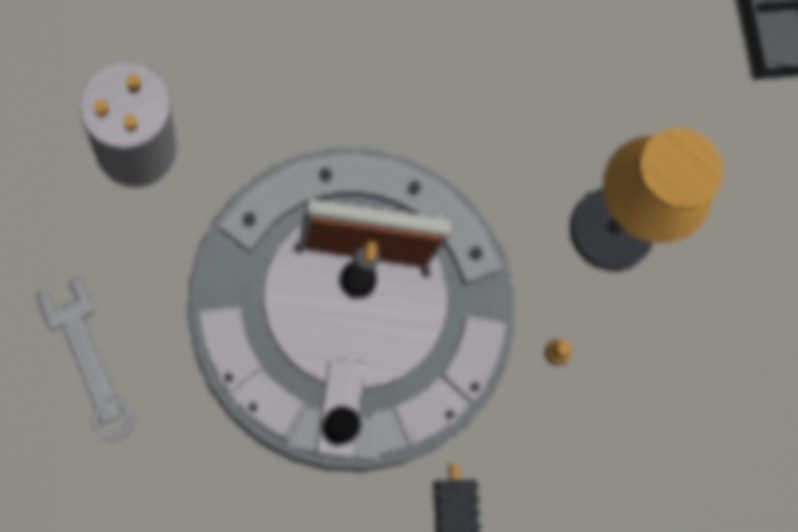

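View pics/scene0.png

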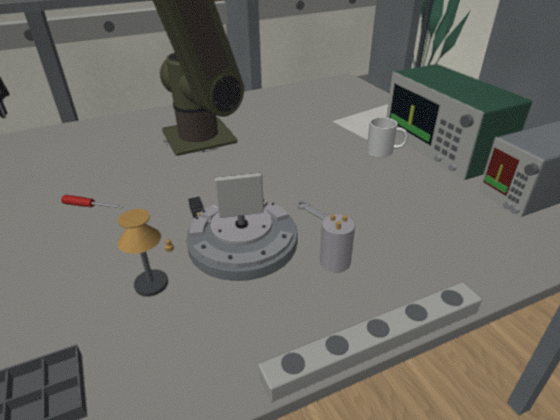

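The top view shows the probe on the image right, which is world -y. The antenna faces roughly world +x and the knob is at crop (341,425). So negative stage is wanted, and the knob goes to image left. The left plate's slot line is near crop (248,380).

```bash
python3 - <<'E'
from h import *
c=cam("top")
f=lambda p:(np.array(p)/2.66+[190,110]).reshape(-1,2)
k=at_z(c,f([341,425]),.115)[0]; a=at_z(c,f([356,297]),.06)[0]; 
print(k,a,np.hypot(*(k-a)[:2]),np.degrees(np.arctan2(*(a-k)[:2][::-1])))
for s in ([262,365],[232,392],[248,380],[445,375],[467,402]):
    v=at_z(c,f(s),.045)[0]-a; print(s,np.hypot(v[0],v[1]),np.degrees(np.arctan2(v[1],v[0])))
th=np.arctan2(*(a-k)[:2][::-1])
print(proj(c,a+[0,0,-.024]+.125*np.array([[np.cos(t),np.sin(t),0] for t in np.arange(0,6.28,1.5708)]))*1)
E
```

```text
[ 0.48018998 -0.03700235  0.115     ] [ 0.57735889 -0.06341605  0.06      ] 0.10069498619747595 -15.207408863214106
[262, 365] 0.08413765348142163 119.49032122847922
[232, 392] 0.1137793715330221 121.38235973097345
[248, 380] 0.09904445160381078 121.3484662355715
[445, 375] 0.08653967795290943 -135.54588906351836
[467, 402] 0.11153075934620665 -138.25470776996866
[[315.76639537 164.80939683]
 [260.58669845 229.80196138]
 [329.95151504 286.59612744]
 [384.09185976 218.21094724]]
```

Call:
move_arm(motion="0.04 0.06 0.01 0 0 0.08 0;0.08 0.11 0.01 0 0 0.16 0;0.11 0.16 0.01 0 0 0.24 0;0.15 0.21 0.01 0 0 0.32 0;0.19 0.26 0.01 0 0 0.4 0;0.22 0.31 0.01 0 0 0.48 0;0.24 0.36 0.01 0 0 0.55 0;0.26 0.42 0.01 0 0 0.63 0;0.28 0.48 0.01 0 0 0.7 0;0.29 0.54 0.01 0 0 0.78 0;0.29 0.6 0.01 0 0 0.86 0;0.29 0.64 0.01 0 0 0.93 0")

```text
time_s: 1.6
tool_pos: [0.444, -0.0849, 0.2391]
tcp_rot: [0.001, 0.591, 0.807, 0.0]
force: [0.9, -0.7, -0.8]
finger_gap: 0.0852
gripper_force: 0.0
```

Call:
move_arm(motion="0.01 0.01 0 0 0 0.07 0;0.02 0.02 0 0 0 0.14 0;0.03 0.03 0 0 0 0.21 0;0.04 0.04 0 0 0 0.28 0;0.048 0.05 0 0 0 0.35 0;0.048 0.064 0 0 0 0.42 0;0.048 0.064 0 0 0 0.49 0;0.048 0.064 0 0 0 0.56 0;0.048 0.064 0 0 0 0.636 0;0.048 0.064 0 0 0 0.636 0;0.048 0.064 0 0 0 0.636 0")

```text
time_s: 2.52
tool_pos: [0.4792, -0.0387, 0.2389]
tcp_rot: [0.0, 0.137, 0.991, -0.0]
force: [-0.2, -0.6, -0.8]
finger_gap: 0.0852
gripper_force: 0.0
```

```bash
python3 - <<'E'
from h import *
st=ctrl.state(); p=optics.camera("wrist"); cv2.imwrite("pics/w1.png",p[:,:,::-1])
print(st["tool_pos"],st["tcp_rot"],st["q"])
c=cam("wrist",st)
for d in finder.masks_of("wrist","knob")[:2]:
    print(d["conf"],d["box"])
print("pred",proj(c,[[.480,-.037,.115],[.577,-.063,.06]]))
E
```

```text
[ 0.47922464 -0.03872843  0.23890028] [ 7.82275952e-05  1.37155476e-01  9.90549529e-01 -2.71521487e-06] [-1.68524920e-01  1.68328039e-01  1.68080849e+00 -6.12131526e-07
  1.29229957e+00 -1.46414272e+00]
0.77 [267.5, 186.5, 296.9, 216.4]
0.72 [233.5, 281.7, 345.5, 360.7]
pred [[281.77433218 201.97244835]
 [282.57525993 283.18584033]]
```

View pics/w1.png

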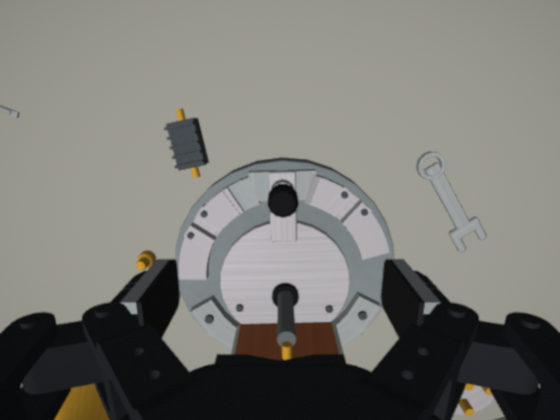

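The wrist view has the knob at (282,201), as predicted, and the wanted slot is the dark line near (350,212). Next I zoom in on it.

```bash
python3 - <<'E'
from h import *
a=cv2.imread("pics/w1.png")
cv2.imwrite("pics/w1c.png",cv2.resize(a[155:255,265:395],None,fx=6,fy=6,interpolation=cv2.INTER_CUBIC))
E
```

```text
(no output)
```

View pics/w1c.png

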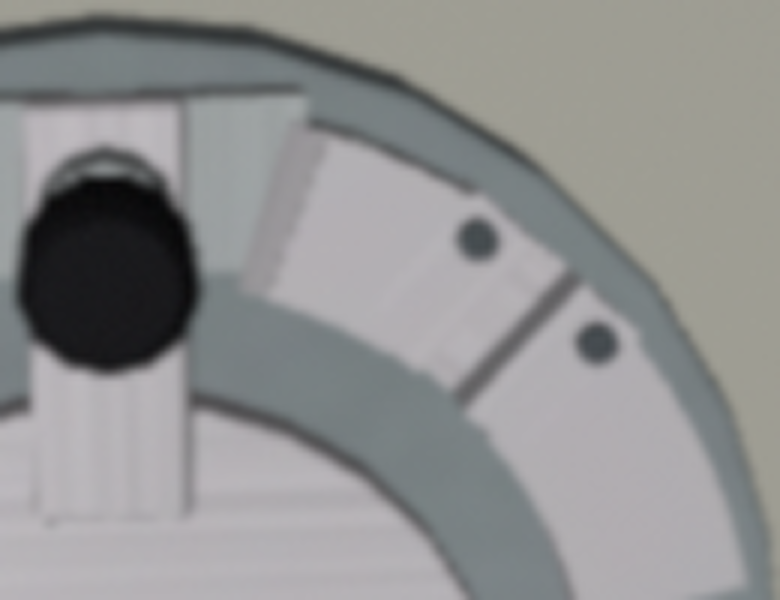

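```bash
python3 - <<'E'
from h import *
p=optics.camera_params("wrist")
st=ctrl.state(); c=cam("wrist",st); a=np.array([.5774,-.0634])
f=lambda s:(np.array(s)/6.+[265,155]).reshape(-1,2)-[.4,.4]
def pol(s,z):
    v=at_z(c,f(s),z)[0][:2]-a; return np.round([np.hypot(*v),np.degrees(np.arctan2(v[1],v[0]))],4)
for n,s,z in [("ramp foot",(300,125),.042),("ramp foot",(245,290),.042),("ramp top",(325,145),.045),("ramp top",(277,295),.045),("line L",(565,270),.045),("line L",(455,390),.045),("line R",(582,285),.045),("line R",(470,405),.045),("faint",(515,255),.045),("faint",(430,350),.045),("hole1",(478,240),.045),("hole2",(597,343),.045),("end",(745,585),.045),("inner",(360,340),.045),("outer",(450,180),.045)]:
    print(n,s,pol(s,z))
k=at_z(c,[[282,201.3]],.115)[0];print(k, np.hypot(*(k[:2]-a)))
im=cv2.imread("pics/w1.png")[190:235,325:375]
g=cv2.cvtColor(im,cv2.COLOR_BGR2GRAY).astype(float)
e=np.clip((g-120)*3.5,0,255) if g.max()>130 else g
print(np.percentile(g,[1,25,50,75,99]))
cv2.imwrite("pics/w1d.png",cv2.resize(cv2.createCLAHE(6,(2,2)).apply(g.astype(np.uint8)),None,fx=12,fy=12,interpolation=cv2.INTER_CUBIC))
E
```

```text
ramp foot (300, 125) [1.148000e-01 1.479097e+02]
ramp foot (245, 290) [8.510000e-02 1.481217e+02]
ramp top (325, 145) [1.133000e-01 1.455939e+02]
ramp top (277, 295) [8.660000e-02 1.447884e+02]
line L (565, 270) [1.158000e-01 1.221868e+02]
line L (455, 390) [8.82000e-02 1.21516e+02]
line R (582, 285) [1.160000e-01 1.201985e+02]
line R (470, 405) [8.820000e-02 1.190262e+02]
faint (515, 255) [1.123000e-01 1.263592e+02]
faint (430, 350) [9.070000e-02 1.267277e+02]
hole1 (478, 240) [1.106000e-01 1.298043e+02]
hole2 (597, 343) [1.113000e-01 1.153444e+02]
end (745, 585) [ 0.1169 88.4064]
inner (360, 340) [8.5400e-02 1.3388e+02]
outer (450, 180) [1.165000e-01 1.347711e+02]
[ 0.47954325 -0.03675909  0.115     ] 0.10141835227340916
[ 77. 127. 172. 176. 179.]
```

View pics/w1d.png

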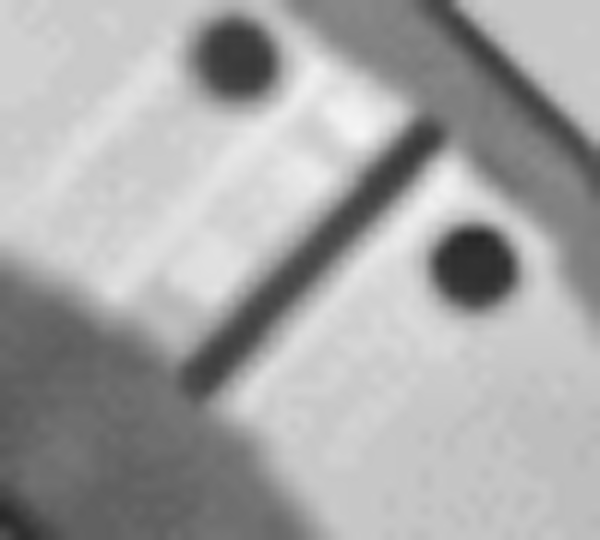

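The band home-side of the dark far wall is the slot itself. Its centre is at about 122.8° and home is at 164.8°, so stage is about -42°. The holes, ramp and plate end all agree. Now I descend on the knob.

Call:
move_arm(motion="0.001 0.0025 -0.04 0 0 0 0.2;0.001 0.0025 -0.08 0 0 0 0.4;0.001 0.0025 -0.12 0 0 0 0.5;0.001 0.0025 -0.15 0 0 0 0.55;0.001 0.0025 -0.18 0 0 0 0.58;0.001 0.0025 -0.198 0 0 0 0.58;0.001 0.0025 -0.198 0 0 0 0.58", newtons=20)

```text
time_s: 3.2
tool_pos: [0.4776, -0.0366, 0.0876]
tcp_rot: [-0.003, 0.137, 0.991, 0.0]
force: [-0.6, -0.1, -0.5]
finger_gap: 0.036
gripper_force: 0.0
```

```bash
python3 - <<'E'
from h import *
st=ctrl.state(); p=optics.camera("wrist"); cv2.imwrite("pics/w2.png",p[:,:,::-1])
c=cam("wrist",st); print(st["tool_pos"],st["finger_gap"])
for d in finder.masks_of("wrist","knob")[:2]:
    b=d["box"]; print(d["conf"],b, at_z(c,[[(b[0]+b[2])/2,(b[1]+b[3])/2]],.115))
print(proj(c,[st["tool_pos"]*[1,1,0]+[0,0,.115]]))
E
```

```text
[ 0.47758557 -0.0366007   0.08757997] 0.03600784407649978
0.54 [119.8, 186.1, 458.5, 413.4] [[ 0.4794521  -0.03329618  0.115     ]]
[[279.37091671 297.61873623]]
```

View pics/w2.png

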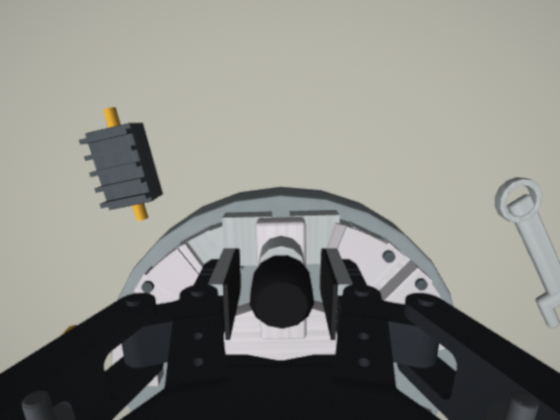

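The knob sits centred between the pads: knob x is about 281 and the pad faces are at 240 and 322. Now I close.

Call:
move_arm(motion="0 0 0 0 0 0 0.66;0 0 0 0 0 0 0.7;0 0 0 0 0 0 0.75;0 0 0 0 0 0 0.85;0 0 0 0 0 0 1;0 0 0 0 0 0 1", newtons=20)

```text
time_s: 3.8
tool_pos: [0.4812, -0.037, 0.0915]
tcp_rot: [0.001, 0.136, 0.991, -0.0]
force: [0.3, 0.3, 6.4]
finger_gap: 0.0252
gripper_force: 20.1
```

Call:
move_arm(motion="0 0 0 0 0 0 1;0 0 0.005 0 0 0 1;0 0 0.01 0 0 0 1;0 0 0.015 0 0 0 1;0 0 0.0187 0 0 0 1;0 0 0.0187 0 0 0 1;0 0 0.0187 0 0 0 1", newtons=35)

```text
time_s: 4.38
tool_pos: [0.481, -0.037, 0.1043]
tcp_rot: [0.001, 0.136, 0.991, 0.0]
force: [5.6, -0.4, -9.6]
finger_gap: 0.0246
gripper_force: 34.9
```

```bash
python3 - <<'E'
from h import *
st=ctrl.state(); p=optics.camera("wrist"); cv2.imwrite("pics/w3.png",p[:,:,::-1])
print(st["tool_pos"],st["tcp_rot"],st["q"])
a=np.array([.576,-.063]); v=st["tool_pos"][:2]-a; print(np.hypot(*v))
# arc rows: shift/750mm, turn/90deg about z
for deg in np.arange(0,-40,-3.0)[1:]:
    t=np.radians(deg); Rm=np.array([[np.cos(t),-np.sin(t)],[np.sin(t),np.cos(t)]])
    print(deg,np.round((Rm@v-v)/.75,4),round(deg/90,4))
E
```

```text
[ 0.48097852 -0.03702152  0.10425414] [8.59387284e-04 1.35627984e-01 9.90759462e-01 2.73208201e-05] [-1.64490750e-01  3.20376744e-01  1.86830215e+00  1.27133399e-04
  9.51197237e-01 -1.46326616e+00]
0.09850869863202467
-3.0 [0.002  0.0066] -0.0333
-6.0 [0.0043 0.0131] -0.0667
-9.0 [0.007  0.0194] -0.1
-12.0 [0.01   0.0256] -0.1333
-15.0 [0.0133 0.0316] -0.1667
-18.0 [0.0169 0.0375] -0.2
-21.0 [0.0208 0.0431] -0.2333
-24.0 [0.025  0.0485] -0.2667
-27.0 [0.0295 0.0537] -0.3
-30.0 [0.0343 0.0587] -0.3333
-33.0 [0.0393 0.0634] -0.3667
-36.0 [0.0446 0.0679] -0.4
-39.0 [0.05  0.072] -0.4333
```

View pics/w3.png

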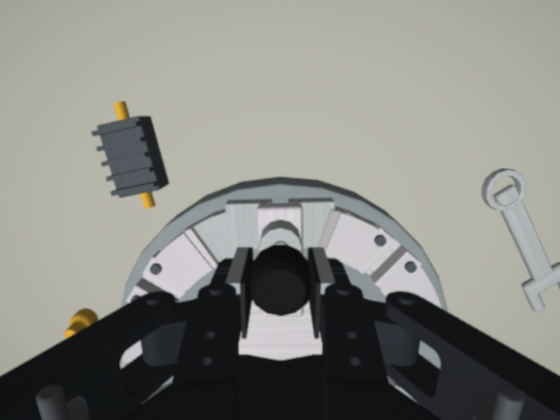

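The plunger is up and the knob stays centred at (280,282). Now I swing clockwise.

Call:
move_arm(motion="0 0 0.002 0 0 0 1;0.002 0.0066 0.002 0 0 -0.0333 1;0.0043 0.0131 0.002 0 0 -0.0667 1;0.007 0.0194 0.002 0 0 -0.1 1;0.01 0.0256 0.002 0 0 -0.1333 1;0.0133 0.0316 0.002 0 0 -0.1667 1;0.0169 0.0375 0.002 0 0 -0.2 1;0.0208 0.0431 0.002 0 0 -0.2333 1;0.025 0.0485 0.002 0 0 -0.2667 1;0.0295 0.0537 0.002 0 0 -0.3 1;0.0343 0.0587 0.002 0 0 -0.3333 1;0.0343 0.0587 0.002 0 0 -0.3333 1")

```text
time_s: 5.43
tool_pos: [0.5058, 0.0078, 0.1051]
tcp_rot: [-0.0, 0.387, 0.922, 0.0]
force: [3.7, 1.3, -9.6]
finger_gap: 0.0246
gripper_force: 35.1
```

```bash
python3 - <<'E'
from h import *
st=ctrl.state(); p=optics.camera("wrist"); cv2.imwrite("pics/w4.png",p[:,:,::-1])
t=optics.camera("top")
cv2.imwrite("pics/t4.png",cv2.resize(t[130:300,220:420,::-1],None,fx=3.5,fy=3.5,interpolation=cv2.INTER_CUBIC))
print(st["tool_pos"],st["force"],st["moment"])
v=st["tool_pos"][:2]-[.576,-.063];print(np.hypot(*v),np.degrees(np.arctan2(v[1],v[0])))
q=st["tcp_rot"]; print(2*np.degrees(np.arctan2(q[2],q[1])))
E
```

```text
[0.50583715 0.00784211 0.10513219] [ 3.67429481  1.32164344 -9.63084263] [ 0.12835322 -0.69395499  0.2032671 ]
0.0997067240836485 134.7239920323891
134.40288398580165
```

View pics/w4.png

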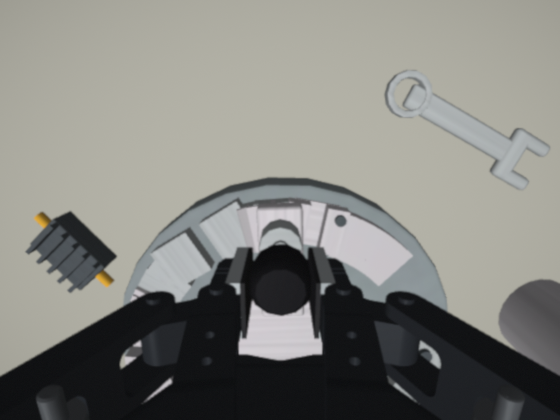

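The stage is at about -30° and the slot is just right of the arm. I go on to about -36.5°, loosen the grip so the pin rides on the plate, and lower the fingers a little.

Call:
move_arm(motion="0.0038 0.0034 0 0 0 -0.024 1;0.0076 0.0067 0 0 0 -0.048 1;0.0113 0.01 0 0 0 -0.0722 1;0.0113 0.01 -0.0027 0 0 -0.0722 1;0.0113 0.01 -0.0027 0 0 -0.0722 0.66;0.0113 0.01 -0.0027 0 0 -0.0722 0.66;0.0113 0.01 -0.006 0 0 -0.0722 0.66;0.0113 0.01 -0.01 0 0 -0.0722 0.66;0.0113 0.01 -0.0125 0 0 -0.0722 0.66;0.0113 0.01 -0.0125 0 0 -0.0722 0.66")

```text
time_s: 6.37
tool_pos: [0.5136, 0.0145, 0.0962]
tcp_rot: [-0.0, 0.439, 0.898, -0.0]
force: [-0.5, 0.9, -0.1]
finger_gap: 0.0288
gripper_force: 0.0
```

```bash
cat > chk.py <<'E'
from h import *
import sys
st=ctrl.state(); p=optics.camera("wrist"); cv2.imwrite(f"pics/{sys.argv[1]}.png",p[:,:,::-1])
print(st["time_s"],st["tool_pos"],st["force"],st["moment"],st["finger_gap"])
v=st["tool_pos"][:2]-[.576,-.063];q=st["tcp_rot"];print(np.hypot(*v),np.degrees(np.arctan2(v[1],v[0]))-164.8,2*np.degrees(np.arctan2(q[2],q[1]))-164.8)
# knob: dark run along a row band between fingers
g=cv2.cvtColor(p,cv2.COLOR_RGB2GRAY).astype(int)
for r in (262,274,286,298,310,320): print(r,''.join('%4d'%x for x in g[r,232:332:4]))
for d in (1,2,3,4):
    t=np.radians(-d); Rm=np.array([[np.cos(t),-np.sin(t)],[np.sin(t),np.cos(t)]]); print(-d,np.round((Rm@v-v)/.75,4))
E
python3 chk.py w5
```

```text
6.3667 [0.51363136 0.01445341 0.09615787] [-0.51138137  0.88228384 -0.11196244] [ 0.01576077 -0.03727599 -0.04343184] 0.02876685113273272
0.09944283728264519 -35.9575697020303 -36.87691055460154
262   75  75  21  14 109 147  70  11  12  13  12  13  12  12  13  13  13  13  13 127 101  20  23  75  75
274   75  30  14  14 103  39  15  15  17  17  18  18  18  17  18  15  15  15  13  11  63  19  17  33  74
286  169  47  12  14  50  19  21  33  37  37  36  35  35  34  34  33  33  33  19  16  14  18  20  47 153
298   23  48  14  15 100  22  35  37  37  36  35  35  35  34  33  33  33  33  32  21  13  19  20  47  24
310   17  48  14 104 209 202  26  36  36  36  35  34  34  33  33  33  32  31  27  86 207  86  18  47  23
320   17  49  18 189 201 201 200 201 189  87  48  35  33  32  36  71 139 201 175 201 203 189  22  46  24
-1 [0.0018 0.0014]
-2 [0.0037 0.0028]
-3 [0.0055 0.0042]
-4 [0.0074 0.0055]
```

View pics/w5.png

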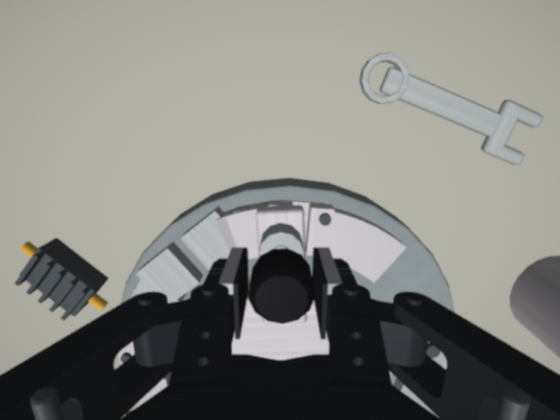

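Call:
move_arm(motion="0.0009 0.0007 0 0 0 -0.0056 0.66;0.0018 0.0014 0 0 0 -0.0111 0.66;0.0028 0.0021 0 0 0 -0.0167 0.66;0.0037 0.0028 0 0 0 -0.0222 0.66;0.0046 0.0035 0 0 0 -0.0278 0.66;0.0055 0.0042 0 0 0 -0.0333 0.66;0.0064 0.0049 0 0 0 -0.0389 0.66;0.0074 0.0055 0 0 0 -0.0444 0.66;0.0074 0.0055 0 0 0 -0.0444 0.66")

```text
time_s: 7.17
tool_pos: [0.5176, 0.0169, 0.0963]
tcp_rot: [-0.001, 0.47, 0.883, -0.003]
force: [-5.3, -7.5, 4.2]
finger_gap: 0.0289
gripper_force: 4.1
```

```bash
python3 chk.py w6
```

```text
7.1667 [0.51756414 0.01693338 0.09630927] [-5.27697349 -7.45449758  4.22057648] [-1.17731342  0.80890151  0.02068107] 0.02892279996575236
0.09901563123181228 -38.63106803346547 -40.84586003285898
262   76  75  22  16  92  11  13  12  13  14  12  12  13  13  12  12  12  13 133 144 102  19  23  75  75
274   75  30  14  14  13  16  18  17  18  20  22  23  22  17  15  15  14  13  28 145  97  19  17  32  74
286  168  48  13  17  19  31  40  40  39  38  37  36  36  35  35  36  32  16  15  71  51  18  18  46 152
298   23  48  15  20  28  40  40  40  39  39  37  36  36  35  35  35  33  32  16 178 189  21  19  48  24
310   18  49  13 104 176  28  40  38  39  37  37  37  35  36  36  34  32  63 162 208 209  86  20  48  22
320   15  48  17 190 201 200 200 195 114  87  52  38  43 116 188 200 203 199 188 208 208 194  21  47  24
-1 [0.0019 0.0013]
-2 [0.0038 0.0027]
-3 [0.0057 0.0039]
-4 [0.0076 0.0052]
```

Side force is 9 N, more than friction should give, and the knob hasn't visibly dropped. I back off to unload the knob and look again.

Call:
move_arm(motion="-0.0019 -0.0014 0 0 0 0.01 0.66;-0.0038 -0.0027 0 0 0 0.0222 0.66;-0.0038 -0.0027 0 0 0 0.0222 0.66;-0.0038 -0.0027 0 0 0 0.0222 0.66")

```text
time_s: 7.55
tool_pos: [0.5171, 0.017, 0.0965]
tcp_rot: [0.0, 0.455, 0.891, 0.0]
force: [-0.5, 0.1, -0.2]
finger_gap: 0.0294
gripper_force: 0.3
```

```bash
python3 chk.py w7; python3 -c "
import cv2,numpy as np
a=[cv2.imread(f'pics/{n}.png')[190:335,215:345] for n in ('w5','w6','w7')]
cv2.imwrite('pics/cmp.png',cv2.resize(np.hstack(a),None,fx=2,fy=2))"
```

```text
7.55 [0.51711939 0.01697303 0.0965223 ] [-0.53813848  0.11418397 -0.15500735] [-0.03364078  0.06265714 -0.05051318] 0.029428280828608412
0.0993106856251347 -38.437422914017446 -38.89873395741192
262   74  74  21  14 107  32  12  13  12  13  12  13  14  15  13  13  10  13 127 144 101  18  21  75  74
274   74  29  14  13  14  14  15  18  17  19  19  21  21  16  17  15  15  14  14 142  97  17  18  32  74
286  168  48  15  16  20  22  38  39  39  36  37  36  35  36  34  34  34  17  14  55  54  19  19  47 153
298   22  47  14  18  23  40  39  38  37  36  36  36  36  34  33  34  33  32  16  98 191  19  19  47  24
310   18  49  15 104 193  26  38  37  37  36  36  35  34  34  34  34  33  27 168 208 207  86  19  48  23
320   16  48  15 189 201 201 200 189 129  84  43  35  35  79 159 198 200 198 195 206 207 193  21  46  24
-1 [0.0019 0.0014]
-2 [0.0038 0.0027]
-3 [0.0057 0.004 ]
-4 [0.0076 0.0052]
```

View pics/cmp.png

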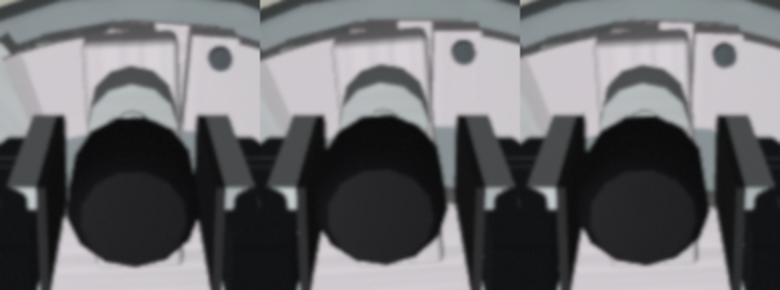

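Call:
move_arm(motion="0.0006 0.0004 0 0 0 -0.003 0.66;0.0012 0.0009 0 0 0 -0.006 0.66;0.0018 0.0013 0 0 0 -0.01 0.66;0.0023 0.0017 0 0 0 -0.013 0.66;0.0023 0.0017 0 0 0 -0.013 0.66")

```text
time_s: 8.02
tool_pos: [0.5175, 0.017, 0.0964]
tcp_rot: [-0.001, 0.463, 0.886, -0.001]
force: [-3.4, -5.9, 3.2]
finger_gap: 0.029
gripper_force: 3.1
```

```bash
python3 chk.py w8 | head -3
```

```text
8.0167 [0.51745474 0.01698933 0.09638674] [-3.3587592  -5.93047364  3.18167001] [-0.90342002  0.5875829   0.02544826] 0.029043563229862585
0.09912537816612302 -38.599105353782335 -40.025372239044444
262   75  75  21  15 100  14  12  12  14  12  14  13  12  12  13  11  12  16 132 143 102  19  22  75  75
```

```bash
python3 - <<'E'
from h import *
p=optics.camera_params("wrist"); st=ctrl.state(); K=cam("wrist",st)[0]; T=p["tool_from_camera"]
def pr(P): 
    q=(np.array(P)-T[:3,3])@T[:3,:3]
    return cv2.projectPoints(q.reshape(-1,1,3),np.zeros(3),np.zeros(3),K,p["distortion"])[0][:,0]
# inner edge & sides of knob top at height h above TCP (tool -z)
for h in (.0187,.0235,.027,.030):
    print(h,np.round(pr([[-.013,0,-h],[0,.013,-h],[0,-.013,-h],[.013,0,-h]]),1).tolist())
for n in ("w2","w3","w5","w7"):
    g=cv2.imread(f"pics/{n}.png",0).astype(int)
    col=g[:,276:286].mean(1); 
    print(n,"top-face start/bottom edge",[int(r) for r in range(230,345) if (col[r]<25)!=(col[r+1]<25) or (col[r]<90)!=(col[r+1]<90)])
    for r in (270,285,300): 
        row=g[r]; idx=[x for x in range(225,340) if row[x]>28 and row[x]<45]; print(r,idx[:1],idx[-1:])
E
```

```text
0.0187 [[280.1, 315.5], [312.5, 287.1], [247.6, 287.1], [280.1, 257.1]]
0.0235 [[280.1, 322.2], [313.6, 293.0], [246.5, 293.0], [280.1, 262.1]]
0.027 [[280.1, 327.4], [314.5, 297.6], [245.7, 297.6], [280.1, 266.0]]
0.03 [[280.1, 332.0], [315.3, 301.7], [244.9, 301.7], [280.1, 269.5]]
w2 top-face start/bottom edge [237, 244, 255, 256, 282, 327]
270 [228] [332]
285 [225] [336]
300 [227] [338]
w3 top-face start/bottom edge [244, 245, 269, 314]
270 [228] [332]
285 [229] [332]
300 [240] [321]
w5 top-face start/bottom edge [230, 248, 249, 275, 322]
270 [237] [338]
285 [237] [339]
300 [233] [327]
w7 top-face start/bottom edge [230, 247, 249, 274, 320]
270 [237] [338]
285 [237] [339]
300 [233] [327]
```

The stage is blocked at about -38°, roughly 4° short of the slot. It may be catching on an edge. I recentre the fingers on the knob, grip gently and lift again instead of pushing.

Call:
move_arm(motion="-0.002 -0.0015 0 0 0 0.01 0.66;-0.0036 -0.0026 0 0 0 0.021 0.66;-0.0036 -0.0026 0 0 0 0.021 0.68;-0.0036 -0.0026 0 0 0 0.021 0.72;-0.0036 -0.0026 0 0 0 0.021 0.8;-0.0036 -0.0026 0 0 0 0.021 1;-0.0036 -0.0026 0 0 0 0.021 1", newtons=20)

```text
time_s: 8.65
tool_pos: [0.5159, 0.0161, 0.0966]
tcp_rot: [0.0, 0.449, 0.894, 0.0]
force: [-2.5, -1.0, 3.3]
finger_gap: 0.0252
gripper_force: 19.6
```

```bash
python3 chk.py w9 | head -3
```

```text
8.65 [0.51591796 0.01613065 0.0965991 ] [-2.52593071 -1.03400223  3.3272371 ] [-0.18187311  0.26274169 -0.01370333] 0.025233032162653418
0.09935547853320899 -37.59145570334704 -38.153956909848574
262   72  75  76  43  16  82  17  11  12  12  14  13  13  13  14  14  12  14  16  65  18  43  75  75  71
```

Call:
move_arm(motion="0 0 0 0 0 0 1;0 0 0.0025 0 0 0 1;0 0 0.005 0 0 0 1;0 0 0.0065 0 0 0 1;0 0 0.0065 0 0 0 1", newtons=35)

```text
time_s: 9.12
tool_pos: [0.5158, 0.0161, 0.1007]
tcp_rot: [-0.0, 0.449, 0.894, -0.0]
force: [2.1, -1.1, -10.0]
finger_gap: 0.0248
gripper_force: 34.9
```

```bash
python3 chk.py w10; python3 - <<'E'
from h import *
for n in ("w9","w10"):
    g=cv2.imread(f"pics/{n}.png",0).astype(int); col=g[:,276:286].mean(1)
    print(n,[int(r) for r in range(230,345) if (col[r]<25)!=(col[r+1]<25) or (col[r]<90)!=(col[r+1]<90)])
E
```

```text
9.1167 [0.51581991 0.01613482 0.10068147] [ 2.11745765 -1.09245401 -9.99903286] [-0.13237064 -0.25209008 -0.02023021] 0.024819961335675867
0.099418118958597 -37.54789910076191 -38.159715194580016
262   66  75  76  57  15  51  21  14  13  14  12  14  12  14  13  12  13  13  17  36  17  60  75  76  63
274   76  75  71  17  16  13  14  16  17  17  20  20  20  22  17  17  16  14  14  12  19  16  72  75  75
286   81 199  91  33  16  20  22  37  38  36  35  36  35  35  34  34  32  33  17  15  16  35  88 177  74
298   18  18  39  39  17  22  38  38  37  37  35  36  34  34  34  33  34  33  31  17  17  41  38  19  19
310   18  17  34  42  25 194  28  37  36  35  35  34  35  34  33  32  33  32  29 190  24  44  33  24  19
320   19  18  28  45 111 211 211 210 205 159  98  52  36  41  98 173 205 205 204 204  96  45  30  25  19
-1 [0.0019 0.0014]
-2 [0.0037 0.0027]
-3 [0.0056 0.0041]
-4 [0.0076 0.0053]
w9 [230, 247, 248, 274, 321]
w10 [247, 248, 274, 321]
```

Call:
move_arm(motion="0.0009 0.0007 0 0 0 -0.0056 1;0.0019 0.0014 0 0 0 -0.0111 1;0.0028 0.0021 0 0 0 -0.0167 1;0.0037 0.0027 0 0 0 -0.0222 1;0.0047 0.0034 0 0 0 -0.0278 1;0.0056 0.0041 0 0 0 -0.0333 1;0.0056 0.0041 0 0 0 -0.0333 1;0.0056 0.0041 0 0 0 -0.0333 1")

```text
time_s: 9.83
tool_pos: [0.52, 0.0193, 0.1013]
tcp_rot: [-0.0, 0.472, 0.881, 0.0]
force: [1.2, -1.0, -10.2]
finger_gap: 0.025
gripper_force: 34.9
```

```bash
python3 chk.py w11|head -2
```

```text
9.8333 [0.51997258 0.01929685 0.10127429] [  1.22562819  -1.01171578 -10.18196948] [-0.22586788 -0.10451575  0.00036877] 0.025012892366929093
0.09955824205982479 -40.55310093191508 -41.157136657678365
```

It swings freely when lifted. On to about -42°, then lower to near contact and loosen.

Call:
move_arm(motion="0.0009 0.0006 0 0 0 -0.0056 1;0.0018 0.0013 0 0 0 -0.0106 1;0.0027 0.0018 0 0 0 -0.0156 1;0.0027 0.0018 -0.002 0 0 -0.0156 1;0.0027 0.0018 -0.004 0 0 -0.0156 1;0.0027 0.0018 -0.004 0 0 -0.0156 1;0.0027 0.0018 -0.004 0 0 -0.0156 0.66;0.0027 0.0018 -0.004 0 0 -0.0156 0.66;0.0027 0.0018 -0.004 0 0 -0.0156 0.66;0.0027 0.0018 -0.004 0 0 -0.0156 0.66")

```text
time_s: 10.72
tool_pos: [0.5232, 0.0205, 0.0994]
tcp_rot: [0.001, 0.483, 0.876, 0.001]
force: [-0.3, 0.0, -0.2]
finger_gap: 0.029
gripper_force: 0.0
```

```bash
cat >> chk.py <<'E'
col=g[:,276:286].mean(1)
print([int(r) for r in range(225,345) if (col[r]<25)!=(col[r+1]<25) or (col[r]<90)!=(col[r+1]<90)])
E
python3 chk.py w12
```

```text
10.7167 [0.52324687 0.02049282 0.09935842] [-0.32183781  0.03643964 -0.1893897 ] [-0.02040573  0.00557226  0.04126536] 0.029019882535226874
0.09876206047088132 -42.51414113215826 -42.556045544962316
262   74  73  21  13 101  16  16  19  29  38  38  36  36  35  35  28  16  13  15 142 103  18  22  74  73
274   74  28  14  11  30  20  38  39  39  38  38  37  37  36  36  35  34  31  13 104  97  19  17  32  74
286  172  46  15  13  53  32  35  40  40  38  38  37  36  36  36  33  33  28  27  84  51  18  17  45 153
298   22  48  14  14 193 202 201 179  84  37  37  36  36  35  35  59 187 189 184 200 188  19  19  47  24
310   17  48  14 104 208 208 208 181 205 201 207 204 200 206 198 204 201 194 182 201 199  82  19  47  23
320   16  48  15 195 208 208 207 208 205 205 204 203 204 203 203 203 202 200 201 200 199 185  21  47  21
-1 [0.002  0.0012]
-2 [0.0039 0.0024]
-3 [0.0059 0.0035]
-4 [0.0079 0.0046]
[227, 235, 236, 257, 301]
```

The pin dropped: the knob's lower edge went from row 321 to 301, which matches fully home. Now I open and rise straight up.

Call:
move_arm(motion="0 0 0 0 0 0 0.55;0 0 0 0 0 0 0.45;0 0 0 0 0 0 0.4;0 0 0.03 0 0 0 0.4;0 0 0.07 0 0 0 0.4;0 0 0.11 0 0 0 0.4;0 0 0.15 0 0 0 0.4;0 0 0.19 0 0 0 0.4;0 0 0.19 0 0 0 0.4;0 0 0.19 0 0 0 0.4")

```text
time_s: 11.6
tool_pos: [0.5235, 0.0205, 0.243]
tcp_rot: [0.002, 0.483, 0.876, 0.001]
force: [0.7, -0.4, -0.5]
finger_gap: 0.0514
gripper_force: 0.0
```

```bash
python3 - <<'E'
from h import *
st=ctrl.state(); p=optics.camera("wrist"); c=cam("wrist",st); print(st["tool_pos"],st["force"])
cv2.imwrite("pics/w13.png",p[:,:,::-1])
for d in finder.masks_of("wrist","knob")[:3]:
    b=d["box"]; w=b[2]-b[0]; uv=[[(b[0]+b[2])/2,(b[1]+b[3])/2]]
    print(d["conf"],b)
    for z in (.115,.126):
        P=at_z(c,uv,z)[0]; v=P[:2]-[.576,-.063]
        print(z,P,np.hypot(*v),np.degrees(np.arctan2(v[1],v[0]))-164.8)
E
```

```text
[0.52354552 0.02045251 0.24299065] [ 0.65301255 -0.38155132 -0.52263317]
0.67 [262.4, 183.9, 291.0, 215.7]
0.115 [0.52157654 0.01961207 0.115     ] 0.0989275799774491 -41.42377166212695
0.126 [0.52019637 0.02190655 0.126     ] 0.10160299064626326 -41.48564761738646
```

The knob's width and position at stage -41.4° match the home height, and nothing touches it. Handing in.

```bash
python3 -c "
from plant import ctrl
print(ctrl.finish_job())"
```

```text
the job is handed in; nothing more can be done
None
```

The turntable is indexed one slot towards the probe (stage about -0.72 rad); the camera shows the knob at its fully-home height, the gripper is clear, and I handed the job in with no verdict returned.

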